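# Clear the fence jig and set its hand nut

### The arm

A 7-joint arm with a two-finger parallel gripper is mounted at the origin on the work surface. World frame = base frame: x ahead of the robot, y to its left, z up, the work surface at z = 0. Lengths are in mm, angles in degrees, forces in N, time in s.
With the tool pointing down it reaches from about 425 to 875 mm from the base axis. Payload 8.4 kg.
Tool frame: the origin (TCP) lies at the very end of the fingers, on their centre line; the grasp point (between the pads) lies 19 mm behind it; z points along the fingers, y is the line along which they close (so a half turn about z gives the same grasp; the last joint's range is limited). The gripper opens to 87 mm and grips with 3 to 60 N. Pads are 19 mm wide; open, the fingers measure 117 mm over their backs; the gripper's body (75 mm by 190 mm) begins 51 mm behind the grasp point.
Start: joints at [62.556, 19.091, 2.286, 83.961, -0.768, 76.965, -3.352], TCP at [240.953, -603.66, 222.546] pointing down, gripper open.
Joint ranges: [-147.57, 147.57], [-21.85, 119.76], [-74.77, 79.35], [14.55, 137.4], [-85.83, 265.84], [4.83, 119.75], [-152.11, 152.11]. Speed limits (degrees/s): [127.2, 127.2, 159.86, 159.86, 180, 180, 180].

### API

Orientations are given as [roll, pitch, yaw] about the fixed x, y, z axes, in that order (R = Rz(yaw) Ry(pitch) Rx(roll)).
In Python, from rig import readout, capture, camera_params, r gives the robot as it stands.
- The arm moves only by the tool apply_moves, never from a script. Its argument "commands" is a list of rows, each a list of 3 entries, a list of its own where there are three numbers: the gripper command: -1 is fully open, 1 is shut, values between are in proportion, then the shift along the world's x, y, z in m, then the turn, a rotation vector about the world's x, y, z in degrees. A call has 1 to 20 rows; each row is the pose to reach, as a shift and turn from the pose commanded when the call began; what a row does not reach only later rows make up. A row lasts 1/8 s, in which the tool goes at most 62.5 mm and 10.7 degrees, less where a joint would pass 70% of its speed; a pose out of reach is approached as far as the arm can. A call with a gripper value outside its range is refused whole. The fingers move at their own pace and stop on an object; "squeeze" is the grip in N (left out, the last holds). Time passes only in rows, so rows that repeat a pose let the fingers close. It gives the time, the measured TCP pose, the force, the opening and the grip force at its end, in the units of the state.
- readout.observe(): the state, without advancing time (a new reading comes with each control period).
- capture(name): name is "scene" or "top" or "wrist"; returns the picture (420x560x3 uint8, red, green, blue); there is no depth.
- camera_params(name): a dict with "vertical_fov" (degrees; the focal length in pixels is half the picture's height over the tangent of half this angle, whatever the lens; pixels are square), "cx", "cy" (the principal point, pixels), "view" (4x4, takes a point from world to camera coordinates); the wrist camera has in their place "tool_from_camera" (4x4, takes a point from camera to tool coordinates, whose origin is the TCP and whose axes are the flange's). Camera axes: x right, y up, looking along -z (the intrinsics and any distortion apply to the point x, -y, -z); pixel columns grow to the right and rows downward; lengths in mm; the calibration is good to about 2 mm. A picture is of the moment at which its call begins: read the wrist's pose just before it. camera_params takes no time and is no camera call.
- r.close_job(): hands the job in; it is judged then, once.
The state is a dict: "time": time; "qpos": joint angles; "qd": joint speeds; "joint_efforts": joint torques, N m; "ee_pos": TCP position; "eef_rot": TCP orientation; "wrist_force": force on the tool from outside, world axes, zero at the start; "wrist_torque": the same for the moment, N m; "finger_gap": finger opening in mm; "gripper_force": force on a finger pad.
Only numpy, scipy, OpenCV 4.12 (cv2) and the standard library are available. Lean on these libraries where they do the work, as an engineer would, in place of code of your own. Each camera call takes 0.05 s, during which the arm holds its last target. There are 200 camera calls.

### The job

First clear the two wood offcuts off the bed of the fence jig into the scrap bin. Then screw the fence's knurled hand nut down, clockwise from above, until it bottoms out, back it off a quarter turn so that the fence can still slide, and keep hold of it: the program finishes with the gripper still gripping the nut there. Leave the other things on the table where they stand.

Things in the scene. Friction and masses are not known exactly. Their poses are not given: they have to be found in the camera images.
- jig: fence jig, fixed: plywood bed 240 (x) x 260 (y) x 18 mm; a wooden fence bar 50 x 250 mm, 18 mm high, lies on it along y, centre line 60 mm to the +x side of the jig's centre. The offcuts lie on the free bed on the -x side. Washer (56 mm wide) under the nut: top 39 mm above the table; 16 mm stud through the nut: top 86 mm above the table. Origin: centre of the bed's underside; z up.
- nut_grip (a point): grip point of the knurled round aluminium hand nut on the fence's stud: on its upright axis, 25 mm above its underside. Nut 46 mm in diameter, 40 mm tall, already started on the thread, cannot come off. The washer beneath is wider: keep fingertips above it. A dark radial groove in the top face (point x axis) shows how it is turned.
- nut (a joint): turning angle of the nut, rad: 0 = bottomed out (hard stop), grows as it is unscrewed (counter-clockwise from above). It rises 8 mm per turn unscrewed (1.27 mm per rad). Starts 2.0 to 2.9 rad unscrewed, turns with light friction (0.1 N m), stays where it is left.
- offcut_a_mid (a point): wood offcut with a rebate along one edge, 70 mm long (x) by 34 mm wide (y) by 38 mm tall (z): the lower 24 mm have the full width, the upper 14 mm only 22 mm (on the +y side). The point is at its centre, 19 mm above its underside. About 50 g, lies on the jig's bed.
- offcut_b_mid (a point): wood offcut with a half-lap step, 58 mm long (x) by 40 mm wide (y) by 36 mm tall (z): the lower 18 mm have the full length, the upper 18 mm only the 32 mm at the -x end. The point is at its centre, 18 mm above its underside. About 50 g, lies on the jig's bed.
- bin: open scrap bin of grey sheet metal, fixed, 220 mm (x) by 200 mm (y) by 110 mm high, walls and floor 5 mm. Origin: centre of its underside, on the table.
- oil_bottle: bystander: amber oil bottle, 60 mm wide, 170 mm tall, loose. Origin: centre of its underside.
- glue_bottle: bystander: white glue bottle, 50 mm wide, 160 mm tall, loose. Origin: centre of its underside.
- wax_tin: bystander: low steel tin, 80 mm wide, 60 mm tall, loose. Origin: centre of its underside.
- sanding_block: bystander: cork sanding block 90 x 45 x 34 mm, loose. Origin: centre of its underside.
- hammer: bystander: hammer 280 mm long, lying along its x, loose. Origin: middle of its underside.

How it is judged:
By the outcome, as a careful person would: the job done as asked, in the order asked, and still so for the second after the job is handed in, while the arm keeps its last pose, push and grip.
It also fails if it takes over 72 s, if anything falls off the work surface, if the arm or the gripper's body presses on something with over 40 N, if the wrist force passes 120 N, or if a joint passes its speed limit or range.

## Working session

There is one attempt and no reset: what is moved stays moved. The work goes in short steps, Python scripts to look and compute and a tool call to move; the robot and the scene stay as the last step left them, time stands still between calls to the robot, and variables do not carry over. Pictures are saved under pics/ and viewed, at most 10 in all, crops included, and the job is handed in when it is done.

Besides the shell and the picture viewer there is one more tool, called as name([rows], argument=value, ...), one row to a line, values as JSON. apply_moves: Moves the arm, as the interface text tells. Its arguments: {"type":"object","properties":{"commands":{"type":"array","items":{"type":"array"}},"squeeze":{"type":"number"}},"required":["commands"]}

```bash
ls; mkdir -p pics
python3 - <<'E'
from rig import readout, capture, camera_params, r
import cv2,numpy as np
s=readout.observe();print({k:np.round(v,2).tolist() for k,v in s.items()})
for n in("scene","top","wrist"):
    print(n,camera_params(n)); im=capture(n); cv2.imwrite(f"pics/{n}0.png",im[:,:,::-1])
a=[cv2.imread(f"pics/{n}0.png") for n in("scene","top","wrist")]
E
```

```text
pics
{'time': 0.0, 'qpos': [62.55, 19.13, 2.29, 84.01, -0.77, 76.97, -3.35], 'qd': [-0.04, -0.0, 0.01, -0.06, -0.04, 0.04, -0.07], 'joint_efforts': [-0.0, -65.64, 1.33, -40.38, -0.06, 0.05, 0.0], 'ee_pos': [240.76, -603.25, 221.66], 'eef_rot': [-179.91, 0.01, 21.76], 'wrist_force': [-0.57, -0.66, 0.29], 'wrist_torque': [-0.03, -0.03, 0.01], 'gripper_force': 0.0, 'finger_gap': 87.31}
scene {'vertical_fov': 50.24455251753288, 'cx': 280.6975306694626, 'cy': 213.3100802303276, 'view': array([[ 4.06724528e-02,  9.99029676e-01, -1.68954850e-02,
        -1.40170079e+02],
       [-8.32391254e-01,  4.32320915e-02,  5.52499581e-01,
         4.43816313e+02],
       [ 5.52693905e-01, -8.40785922e-03,  8.33341920e-01,
        -1.76251059e+03],
       [ 0.00000000e+00,  0.00000000e+00,  0.00000000e+00,
         1.00000000e+00]])}
top {'vertical_fov': 54.08111667377935, 'cx': 274.5641854640826, 'cy': 215.57095769998452, 'view': array([[ 1.37311434e-04, -9.99997339e-01, -2.30296881e-03,
         8.24506322e+01],
       [ 9.77614065e-01, -3.50321424e-04,  2.10405838e-01,
        -6.04406446e+02],
       [-2.10406085e-01, -2.28030582e-03,  9.77611415e-01,
        -9.76923047e+02],
       [ 0.00000000e+00,  0.00000000e+00,  0.00000000e+00,
         1.00000000e+00]])}
wrist {'vertical_fov': 70.62069949356524, 'cx': 274.4276475514653, 'cy': 209.33455133945404, 'tool_from_camera': array([[ 4.10849328e-04,  9.62007929e-01,  2.73021202e-01,
         7.46181513e+01],
       [ 9.99999915e-01, -4.03793586e-04, -8.20326860e-05,
         1.75448452e-01],
       [ 3.13281156e-05,  2.73021212e-01, -9.62008013e-01,
        -1.62910254e+02],
       [ 0.00000000e+00,  0.00000000e+00,  0.00000000e+00,
         1.00000000e+00]])}
```

View pics/scene0.png

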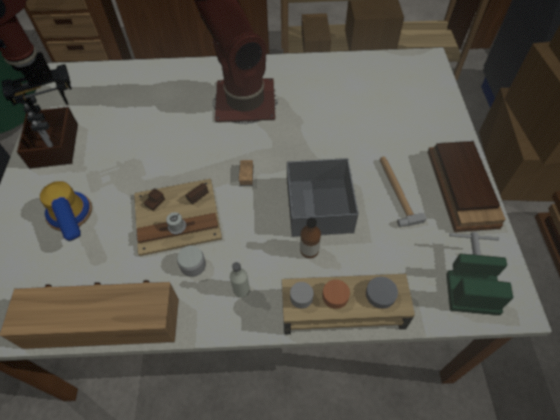

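View pics/top0.png

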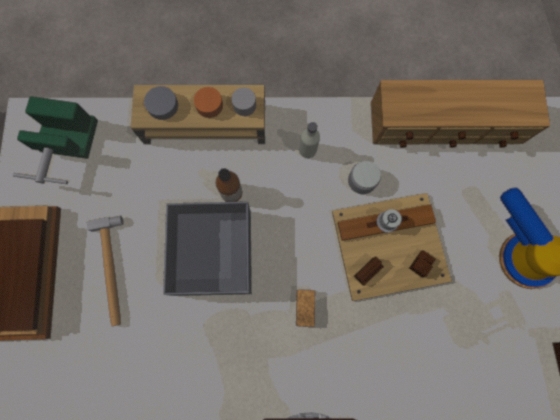

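The scene view shows the jig, bin and bystanders. In the top view, the jig is at about (392,246), the nut at (390,219), the offcuts at (369,270) and (423,264), and the bin at (208,248). Next I'll measure from an enlarged crop of the top view.

```bash
cat > h.py <<'E'
import numpy as np,cv2
from scipy.spatial.transform import Rotation as R
from rig import readout, capture, camera_params, r
def ray(p,uv,tool=None):
    f=210/np.tan(np.radians(p['vertical_fov']/2)); 
    d=np.array([(uv[0]-p['cx'])/f,-(uv[1]-p['cy'])/f,-1.])
    if tool is None: T=np.linalg.inv(p['view'])
    else:
        T=np.eye(4);T[:3,:3]=R.from_euler('xyz',tool['eef_rot'],degrees=True).as_matrix();T[:3,3]=tool['ee_pos'];T=T@p['tool_from_camera']
    return T[:3,3],T[:3,:3]@d
def onz(p,uv,z,tool=None):
    o,d=ray(p,uv,tool); return (o+d*(z-o[2])/d[2]).round(1)
E
python3 - <<'E'
from h import *
im=cv2.imread('pics/top0.png')
c=im[185:305,325:460]; c=cv2.resize(c,None,fx=5.5,fy=5,interpolation=cv2.INTER_CUBIC)
c=cv2.resize(im[185:305,325:460],None,fx=5,fy=5,interpolation=cv2.INTER_CUBIC)
cv2.imwrite('pics/crop.png',cv2.convertScaleAbs(c,alpha=1.6))
p=camera_params('top')
for n,uv,z in(('binc',(208,203),110),('bin',(208,294),110),('binl',(165,248),110),('binr',(250,248),110),('oil',(228,185),100),('tin',(365,177),60),('cork',(306,308),34),('glue',(310,140),100),('nut',(391,218),80)):print(n,onz(p,uv,z))
E
```

```text
binc [626.  244.3 110. ]
bin [408.3 236.9 110. ]
binl [515.8 342.9 110. ]
binr [515.8 140.7 110. ]
oil [674.4 197.9 100. ]
tin [ 707.6 -152.1   60. ]
cork [375.9   4.3  34. ]
glue [793.3  -7.8 100. ]
nut [ 594.8 -207.3   80. ]
```

View pics/crop.png

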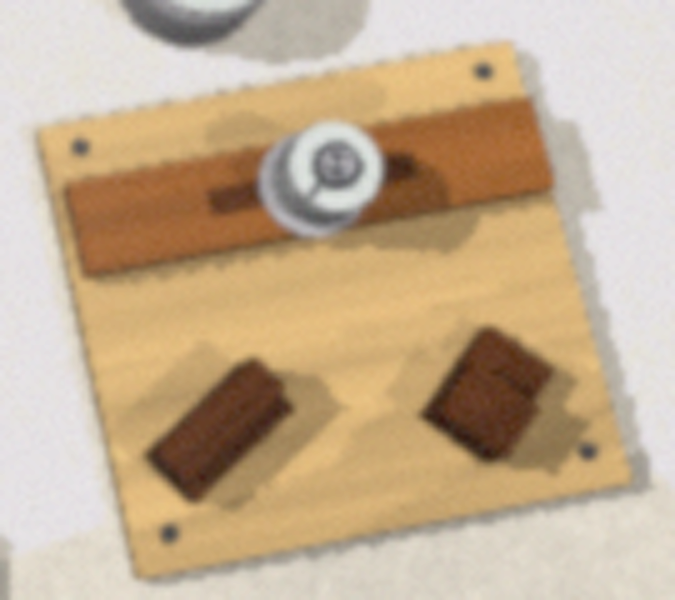

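The crop shows the nut top at (335,163) with its groove pointing down-left. Offcut A is at about (220,430) and B at about (487,393). I'll move over them for a closer wrist view.

apply_moves([
  [-1,[0.05,0.03,0.05],[0,0,0]],
  [-1,[0.08,0.08,0.08],[0,0,0]],
  [-1,[0.1,0.13,0.08],[0,0,0]],
  [-1,[0.13,0.18,0.08],[0,0,0]],
  [-1,[0.16,0.23,0.08],[0,0,0]],
  [-1,[0.19,0.28,0.08],[0,0,0]],
  [-1,[0.21,0.33,0.08],[0,0,0]],
  [-1,[0.24,0.37,0.08],[0,0,0]],
  [-1,[0.24,0.37,0.08],[0,0,0]],
  [-1,[0.24,0.37,0.08],[0,0,0]],
])

```text
time: 1.4
ee_pos: [480.6, -234.1, 302.3]
eef_rot: [-180.0, 0.0, 21.8]
wrist_force: [0.6, 0.6, 0.4]
finger_gap: 86.9
gripper_force: 0.0
```

Run:
```python
from h import *
s=readout.observe();print(s['ee_pos'],s['eef_rot'],s['qpos'],s['qd'],s['time'])
im=capture('wrist');cv2.imwrite('pics/w1.png',cv2.convertScaleAbs(im[:,:,::-1],alpha=1.5));np.save('w1.npy',im)
import json;json.dump({k:np.asarray(s[k]).tolist() for k in('ee_pos','eef_rot')},open('w1.json','w'))
```

```text
[ 480.59789686 -234.1275613   302.25158248] [-1.79992435e+02  4.12291507e-02  2.17559936e+01] [ 35.35456645   4.70025966 -15.10589342  92.07801139   1.25388315
  83.42070297 -48.09130504] [ 1.02774454 -0.14669907  1.11827697  0.06901649  0.05772863 -0.09563624
 -0.00997762] 1.4
```

View pics/w1.png

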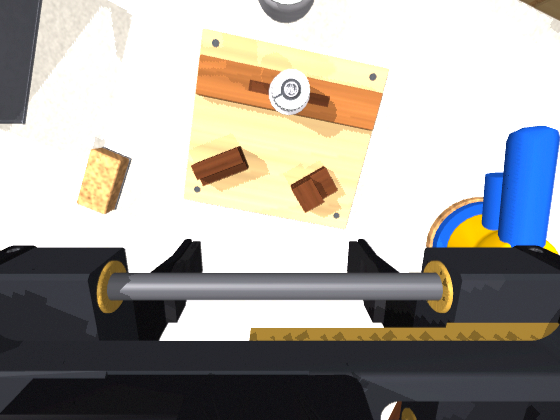

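Run:
```python
from h import *
im=np.load('w1.npy')[:,:,::-1]
c=cv2.resize(im[60:220,185:385],None,fx=4,fy=3.75,interpolation=cv2.INTER_CUBIC)
c=cv2.resize(im[70:220,185:385],None,fx=4,fy=4,interpolation=cv2.INTER_CUBIC)
cv2.imwrite('pics/w1c.png',cv2.convertScaleAbs(c,alpha=1.3))
```

```text
(no output)
```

View pics/w1c.png

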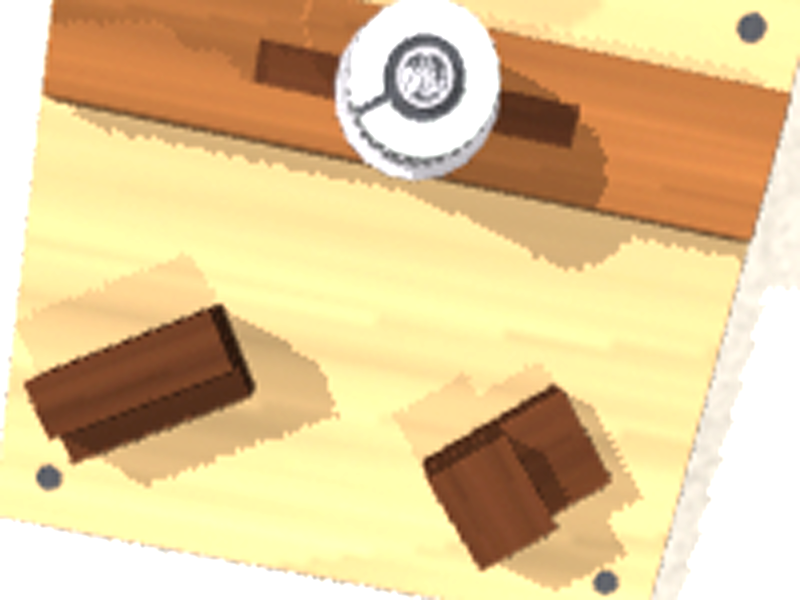

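The crop gives the corners I need. A's upper face is (27,382),(217,308),(238,370),(62,437). B's upper face is (425,470),(500,430),(557,525),(484,570), with its low end at (555,387),(610,480). The nut top centre is at about (418,82), and the groove runs to (358,110).

Run:
```python
from h import *
import json
s=json.load(open('w1.json'));p=camera_params('wrist');pt=camera_params('top')
f=lambda u,v,z:onz(p,(185+u/4,70+v/4),z,s)
g=lambda u,v,z:onz(pt,(325+u/5,185+v/5),z)
ang=lambda a,b:np.degrees(np.arctan2(*(b-a)[1::-1])).round(1)
A=[f(*c,56) for c in((27,382),(217,308),(238,370),(62,437))];A2=[f(*c,42) for c in((75,462),(253,390))]
print('A',A,A2,'yaws',ang(A[1],A[0]),ang(A[2],A[3]),ang(A2[1],A2[0]))
B=[f(*c,54) for c in((425,470),(500,430),(557,525),(484,570))];B2=[f(*c,36) for c in((555,387),(610,480))]
print('B',B,B2,'yaw', ang(B[0],B[1]),ang(B[3],B[2]),ang(B[3],B[0])-90,ang(B2[1],B2[0])-90)
print('topA',[g(*c,56) for c in((148,455),(255,357))]); print('topB',[g(*c,54) for c in((422,410),(490,460))],g(490,327,36),g(552,372,36))
print('jig pts w', f(44,95,36),f(750,240,36),'fence yaw',ang(f(750,240,36),f(44,95,36)))
print('jig top fence', g(85,272,36),g(552,188,36))
print('nuttop w',f(418,82,82),'stud',f(425,76,86),'top nut',g(335,168,82),'stud',g(338,163,86),'groove',ang(f(425,76,82),f(358,110,82)))
print('bed corners top',[g(*c,18) for c in((40,127),(512,42),(630,480),(142,577))])
```

```text
A [array([ 458. , -120.8,   56. ]), array([ 505.7, -173. ,   56. ]), array([ 488.8, -186.8,   56. ]), array([ 444.2, -137.8,   56. ])] [array([ 433.6, -142.7,   42. ]), array([ 482. , -193.5,   42. ])] yaws 132.4 132.3 133.6
B [array([ 480. , -260.1,   54. ]), array([ 502.9, -279. ,   54. ]), array([ 479. , -311.7,   54. ]), array([ 453.9, -294.1,   54. ])] [array([ 522.6, -294.3,   36. ]), array([ 498.8, -327.4,   36. ])] yaw -39.5 -35.0 -37.5 -35.7
topA [array([ 453.3, -115.5,   56. ]), array([ 501.8, -170.9,   56. ])]
topB [array([ 475.6, -253.1,   54. ]), array([ 451., -285.,   54.])] [ 519.4 -296.5   36. ] [ 496.5 -326.3   36. ]
jig pts w [548.4 -92.8  36. ] [ 594.6 -336.4   36. ] fence yaw 100.7
jig top fence [547.9 -90.8  36. ] [ 591.8 -334.1   36. ]
nuttop w [ 593.9 -208.6   82. ] stud [ 595.8 -209.9   86. ] top nut [ 592.8 -209.1   82. ] stud [ 594.5 -209.6   86. ] groove 137.2
bed corners top [array([628.4, -72.5,  18. ]), array([ 674.9, -326.3,   18. ]), array([ 443.2, -368.6,   18. ]), array([ 394.6, -117.2,   18. ])]
```

apply_moves([
  [-1,[-0.004,0.03,-0.05],[0,0,10]],
  [-1,[-0.008,0.06,-0.1],[0,0,20]],
  [-1,[-0.0105,0.079,-0.15],[0,0,21.2]],
  [-1,[-0.0105,0.079,-0.2],[0,0,21.2]],
  [-1,[-0.0105,0.079,-0.225],[0,0,21.2]],
  [-1,[-0.0105,0.079,-0.235],[0,0,21.2]],
  [-1,[-0.0105,0.079,-0.235],[0,0,21.2]],
], squeeze=15)

```text
time: 2.33
ee_pos: [470.3, -155.4, 67.6]
eef_rot: [-180.0, 0.0, 42.9]
wrist_force: [-0.3, -0.3, 0.1]
finger_gap: 87.3
gripper_force: 0.0
```

Run:
```python
from h import *
im=capture('wrist');cv2.imwrite('pics/w2.png',cv2.convertScaleAbs(im[:,:,::-1],alpha=1.3))
```

```text
(no output)
```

View pics/w2.png

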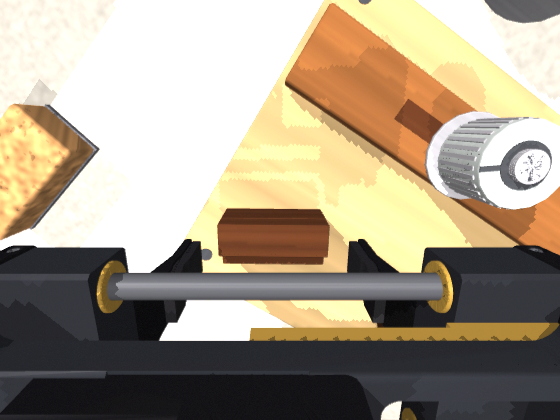

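Offcut A (218–329, 208–263) is square between the fingers, which are centred at column 275. I'll descend and grip.

apply_moves([
  [-1,[0,0,-0.02],[0,0,0]],
  [-1,[0,0,-0.04],[0,0,0]],
  [-1,[0,0,-0.045],[0,0,0]],
  [-1,[0,0,-0.0455],[0,0,0]],
  [0.6,[0,0,-0.0455],[0,0,0]],
  [0.6,[0,0,-0.0455],[0,0,0]],
  [0.6,[0,0,-0.0455],[0,0,0]],
  [0.6,[0,0,-0.0455],[0,0,0]],
  [0.6,[0,0,-0.0455],[0,0,0]],
])

```text
time: 3.5
ee_pos: [470.8, -154.8, 22.6]
eef_rot: [180.0, -0.0, 43.0]
wrist_force: [-1.4, 0.0, 7.2]
finger_gap: 70.2
gripper_force: 15.0
```

apply_moves([
  [0.6,[0,0,0.03],[0,0,0]],
  [0.6,[0,0,0.08],[0,0,0]],
  [0.6,[0,0.03,0.13],[0,0,0]],
  [0.6,[0,0.08,0.15],[0,0,0]],
  [0.6,[0,0.13,0.15],[0,0,0]],
  [0.6,[0,0.18,0.15],[0,0,0]],
  [0.6,[0,0.23,0.15],[0,0,0]],
  [0.6,[0.003,0.28,0.15],[0,0,0]],
  [0.6,[0.006,0.33,0.15],[0,0,0]],
  [0.6,[0.01,0.37,0.15],[0,0,0]],
  [0.6,[0.01,0.395,0.13],[0,0,0]],
  [0.6,[0.01,0.395,0.09],[0,0,0]],
  [0.6,[0.01,0.395,0.05],[0,0,0]],
  [0.6,[0.01,0.395,0.04],[0,0,0]],
  [0.6,[0.01,0.395,0.04],[0,0,0]],
  [0.6,[0.01,0.395,0.04],[0,0,0]],
])

```text
time: 5.5
ee_pos: [481.5, 240.9, 63.7]
eef_rot: [180.0, -0.1, 42.9]
wrist_force: [0.3, -0.5, -0.2]
finger_gap: 70.0
gripper_force: 15.0
```

apply_moves([
  [-1,[0,0,0],[0,0,0]],
  [-1,[0,0,0],[0,0,0]],
  [-1,[0,0,0],[0,0,0]],
  [-1,[0,0,0.05],[0,0,0]],
  [-1,[0,0,0.1],[0,0,0]],
  [-1,[0,-0.04,0.13],[0,0,-5]],
  [-1,[0,-0.09,0.13],[0,0,-14]],
  [-1,[0,-0.14,0.13],[0,0,-23]],
  [-1,[0,-0.19,0.13],[0,0,-32]],
  [-1,[0,-0.24,0.13],[0,0,-41]],
  [-1,[0,-0.29,0.13],[0,0,-50]],
  [-1,[0,-0.34,0.13],[0,0,-59]],
  [-1,[0,-0.39,0.13],[0,0,-68]],
  [-1,[0,-0.44,0.13],[0,0,-77]],
  [-1,[0.002,-0.49,0.1],[0,0,-81]],
  [-1,[0.003,-0.529,0.06],[0,0,-81]],
  [-1,[0.003,-0.529,0.02],[0,0,-81]],
  [-1,[0.003,-0.529,0.005],[0,0,-81]],
  [-1,[0.003,-0.529,0.005],[0,0,-81]],
])

```text
time: 7.88
ee_pos: [483.4, -287.8, 66.8]
eef_rot: [-180.0, 0.1, -38.0]
wrist_force: [-0.4, 0.3, 0.5]
finger_gap: 87.0
gripper_force: 0.0
```

Run:
```python
from h import *
im=capture('wrist');t=capture('top')[190:310,150:290]
c=np.hstack([im[150:330,120:430],cv2.resize(t,None,fx=1.5,fy=1.5)])
cv2.imwrite('pics/w3.png',cv2.convertScaleAbs(c[:,:,::-1],alpha=1.3)); print(readout.observe()['qpos'])
```

```text
[  36.39910488   17.29879681  -11.80841215  105.62553484    4.14420763
   57.3599182  -105.10459941]
```

View pics/w3.png

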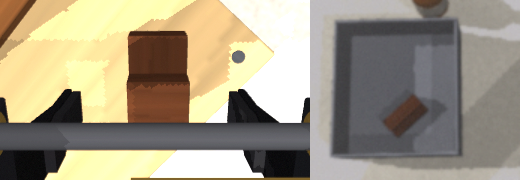

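A is lying in the bin. B (columns 248–308) is centred between the fingers. I'll grip it and carry it over.

apply_moves([
  [-1,[0,0,-0.02],[0,0,0]],
  [-1,[0,0,-0.04],[0,0,0]],
  [-1,[0,0,-0.045],[0,0,0]],
  [-1,[0,0,-0.045],[0,0,0]],
  [0.8,[0,0,-0.045],[0,0,0]],
  [0.8,[0,0,-0.045],[0,0,0]],
  [0.8,[0,0,-0.045],[0,0,0]],
  [0.8,[0,0,-0.045],[0,0,0]],
  [0.8,[0,0,-0.045],[0,0,0]],
  [0.8,[0,0,-0.045],[0,0,0]],
  [0.8,[0,0,-0.045],[0,0,0]],
])

```text
time: 9.35
ee_pos: [483.4, -288.7, 22.0]
eef_rot: [180.0, 0.0, -38.0]
wrist_force: [-0.6, -0.6, 0.8]
finger_gap: 39.6
gripper_force: 15.0
```

apply_moves([
  [0.8,[0,0,0.03],[0,0,0]],
  [0.8,[0,0.01,0.08],[0,0,0]],
  [0.8,[0,0.04,0.12],[0,0,0]],
  [0.8,[0,0.09,0.15],[0,0,0]],
  [0.8,[0,0.14,0.15],[0,0,0]],
  [0.8,[0,0.19,0.15],[0,0,0]],
  [0.8,[0,0.24,0.15],[0,0,0]],
  [0.8,[0,0.29,0.15],[0,0,0]],
  [0.8,[0,0.34,0.15],[0,0,0]],
  [0.8,[0.01,0.39,0.15],[0,0,0]],
  [0.8,[0.02,0.44,0.15],[0,0,0]],
  [0.8,[0.03,0.49,0.15],[0,0,0]],
  [0.8,[0.037,0.54,0.14],[0,0,0]],
  [0.8,[0.037,0.564,0.1],[0,0,0]],
  [0.8,[0.037,0.564,0.06],[0,0,0]],
  [0.8,[0.037,0.564,0.055],[0,0,0]],
  [0.8,[0.037,0.564,0.055],[0,0,0]],
  [-1,[0.037,0.564,0.055],[0,0,0]],
  [-1,[0.037,0.564,0.055],[0,0,0]],
  [-1,[0.037,0.564,0.055],[0,0,0]],
])

```text
time: 11.85
ee_pos: [521.7, 273.8, 78.3]
eef_rot: [-179.9, -0.0, -38.2]
wrist_force: [-0.4, -0.6, 0.5]
finger_gap: 62.3
gripper_force: 0.0
```

apply_moves([
  [-1,[0,0,0.03],[0,0,0]],
  [-1,[0,0,0.08],[0,0,0]],
  [-1,[0,-0.03,0.11],[0,0,10]],
  [-1,[0,-0.06,0.11],[0,0,20]],
  [-1,[0,-0.1,0.11],[0,0,30]],
  [-1,[0,-0.14,0.11],[0,0,40]],
  [-1,[0,-0.18,0.11],[0,0,50]],
  [-1,[0,-0.22,0.11],[0,0,60]],
  [-1,[0.01,-0.26,0.11],[0,0,70]],
  [-1,[0.02,-0.3,0.11],[0,0,80]],
  [-1,[0.03,-0.33,0.11],[0,0,90]],
  [-1,[0.04,-0.36,0.11],[0,0,100]],
  [-1,[0.05,-0.39,0.11],[0,0,110]],
  [-1,[0.06,-0.42,0.1],[0,0,120]],
  [-1,[0.07,-0.44,0.09],[0,0,130]],
  [-1,[0.0736,-0.46,0.08],[0,0,140]],
  [-1,[0.0736,-0.475,0.07],[0,0,150]],
  [-1,[0.0736,-0.484,0.06],[0,0,160]],
  [-1,[0.0736,-0.484,0.053],[0,0,170]],
  [-1,[0.0736,-0.484,0.053],[0,0,175]],
])

```text
time: 14.35
ee_pos: [593.2, -210.2, 130.2]
eef_rot: [180.0, -0.0, 137.0]
wrist_force: [0.3, 0.3, 0.4]
finger_gap: 87.2
gripper_force: 0.0
```

Run:
```python
from h import *
s=readout.observe();print(s['ee_pos'],s['eef_rot'],s['qpos'])
im=capture('wrist');t=capture('top')[190:310,150:290];np.save('w4.npy',im)
c=np.hstack([im[120:330,120:430],cv2.resize(t,None,fx=1.75,fy=1.75)])
cv2.imwrite('pics/w4.png',cv2.convertScaleAbs(c[:,:,::-1],alpha=1.1))
```

```text
[ 593.19046412 -210.21535043  130.23221269] [ 1.79971776e+02 -8.19291586e-03  1.37043153e+02] [ -7.01809057  21.77614428  28.54265886  94.68124542 -11.18687233
  66.38341266  71.35302771]
```

View pics/w4.png

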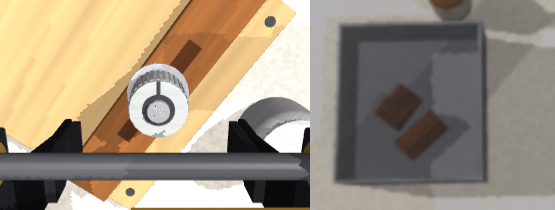

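Both offcuts are in the bin. The nut is centred at about (278,230) with its groove pointing up the image, along tool +x at 137°. I'll compute its centre.

Run:
```python
from h import *
s=readout.observe();p=camera_params('wrist')
print(onz(p,(277.5,229),86,s),onz(p,(277.5,234),82,s),'cols', onz(p,(275,229),86,s))
g=cv2.cvtColor(np.load('w4.npy'),cv2.COLOR_RGB2GRAY)[190:260,240:320]
n,l,st,c=cv2.connectedComponentsWithStats((g>150).astype(np.uint8))
for i in range(1,n):
    if st[i,4]>200: print(st[i]+[240,190,0,0,0],c[i]+[240,190])
```

```text
[ 594.6 -208.2   86. ] [ 598.6 -211.9   82. ] cols [ 593.3 -209.6   86. ]
[240 190  32  25 284] [250.28873239 197.46478873]
[ 249  190   71   70 2845] [289.10755712 229.78523726]
[267 222  23  21 370] [278.24594595 231.75405405]
```

apply_moves([
  [-1,[0.0015,-0.0005,-0.03],[0,0,0]],
  [-1,[0.0015,-0.0005,-0.06],[0,0,0]],
  [-1,[0.0015,-0.0005,-0.078],[0,0,0]],
  [-1,[0.0015,-0.0005,-0.082],[0,0,0]],
  [-1,[0.0015,-0.0005,-0.082],[0,0,0]],
  [0.9,[0.0015,-0.0005,-0.082],[0,0,0]],
  [0.9,[0.0015,-0.0005,-0.082],[0,0,0]],
  [0.9,[0.0015,-0.0005,-0.082],[0,0,0]],
  [0.9,[0.0015,-0.0005,-0.082],[0,0,0]],
  [0.9,[0.0015,-0.0005,-0.082],[0,0,0]],
  [0.9,[0.0015,-0.0005,-0.082],[0,0,0]],
], squeeze=25)

```text
time: 15.82
ee_pos: [595.8, -208.9, 48.1]
eef_rot: [180.0, 0.0, 137.0]
wrist_force: [0.3, 0.9, 0.3]
finger_gap: 45.6
gripper_force: 25.0
```

Run:
```python
from h import *
s=readout.observe();print(s['ee_pos'],s['eef_rot'],s['wrist_force'],s['wrist_torque'],s['finger_gap'],s['qpos'])
im=capture('wrist');np.save('w5.npy',im)
cv2.imwrite('pics/w5.png',cv2.convertScaleAbs(im[:,:,::-1],alpha=1.1))
```

```text
[ 595.75802211 -208.93343147   48.10773909] [1.79985293e+02 4.58375761e-03 1.36972967e+02] [0.29511345 0.91925991 0.31848062] [ 0.24804076 -0.33708287 -0.00670952] 45.575733034396094 [ -5.81317066  26.93331434  27.04328968  98.41004513 -14.06473924
  58.02081301  73.18632432]
```

apply_moves([
  [0.9,[0,0,-0.0002],[0,0,-10]],
  [0.9,[0,0,-0.0004],[0,0,-20]],
  [0.9,[0,0,-0.0007],[0,0,-30]],
  [0.9,[0,0,-0.0009],[0,0,-40]],
  [0.9,[0,0,-0.0011],[0,0,-50]],
  [0.9,[0,0,-0.0013],[0,0,-60]],
  [0.9,[0,0,-0.0016],[0,0,-70]],
  [0.9,[0,0,-0.0018],[0,0,-80]],
  [0.9,[0,0,-0.002],[0,0,-90]],
  [0.9,[0,0,-0.0022],[0,0,-100]],
  [0.9,[0,0,-0.0022],[0,0,-100]],
])

```text
time: 17.25
ee_pos: [596.1, -208.9, 45.9]
eef_rot: [180.0, -0.0, 37.0]
wrist_force: [3.2, 0.7, -0.3]
finger_gap: 45.6
gripper_force: 25.0
```

```bash
cat > st.py <<'E'
from h import *
s=readout.observe()
print('yaw',s['eef_rot'].round(2) if hasattr(s['eef_rot'],'round') else s['eef_rot'],'z',s['ee_pos'][2],'F',np.round(s['wrist_force'],2),'M',np.round(s['wrist_torque'],3),'gap',s['finger_gap'],np.round(s['qpos'],0),s['time'])
E
python3 st.py
```

```text
yaw [ 1.7996e+02 -1.0000e-02  3.7040e+01] z 45.89519887207892 F [ 3.19  0.73 -0.34] M [ 0.115 -0.65  -0.083] gap 45.60165594770471 [-21.  33.  49.  99. -28.  61. -16.] 17.25
```

apply_moves([
  [0.9,[0,0,-0.0001],[0,0,-5]],
  [0.9,[0,0,-0.0002],[0,0,-10]],
  [0.9,[0,0,-0.0003],[0,0,-14]],
  [0.9,[0,0,-0.0003],[0,0,-14]],
])

```text
time: 17.75
ee_pos: [596.1, -209.0, 45.6]
eef_rot: [180.0, -0.0, 23.2]
wrist_force: [4.1, 0.2, -2.2]
finger_gap: 45.5
gripper_force: 25.0
```

```bash
python3 st.py
```

```text
yaw [ 1.7998e+02 -4.0000e-02  2.3190e+01] z 45.607438370259324 F [ 4.05  0.16 -2.21] M [ 0.087 -0.943 -0.069] gap 45.46385067772693 [-23.  35.  52.  99. -31.  61. -28.] 17.75
```

apply_moves([
  [0.9,[0,0,-0.0001],[0,0,-4]],
  [0.9,[0,0,-0.0002],[0,0,-8]],
  [0.9,[0,0,-0.0002],[0,0,-8]],
])

```text
time: 18.12
ee_pos: [596.1, -209.0, 45.4]
eef_rot: [180.0, -0.0, 15.2]
wrist_force: [5.0, -0.1, -2.2]
finger_gap: 45.7
gripper_force: 25.0
```

```bash
python3 st.py
```

```text
yaw [ 1.7998e+02 -4.0000e-02  1.5180e+01] z 45.411092222596906 F [ 4.96 -0.14 -2.17] M [ 0.046 -1.056 -0.091] gap 45.69095305195367 [-24.  35.  54.  99. -32.  62. -35.] 18.125
```

apply_moves([
  [0.9,[0,0,-0.0001],[0,0,-4]],
  [0.9,[0,0,-0.0002],[0,0,-8]],
  [0.9,[0,0,-0.0002],[0,0,-8]],
])

```text
time: 18.5
ee_pos: [595.2, -209.3, 45.3]
eef_rot: [-180.0, 0.0, 7.2]
wrist_force: [-0.6, 0.2, 2.6]
finger_gap: 45.3
gripper_force: 25.0
```

```bash
python3 st.py
```

```text
yaw [-1.7999e+02  4.0000e-02  7.1900e+00] z 45.29435076984087 F [-0.57  0.24  2.56] M [0.141 0.105 0.475] gap 45.286964702535286 [-25.  36.  55.  99. -33.  62. -42.] 18.5
```

apply_moves([
  [0.9,[0,0,-0.0001],[0,0,-4]],
  [0.9,[0,0,-0.0002],[0,0,-8]],
  [0.9,[0,0,-0.0002],[0,0,-8]],
])

```text
time: 18.88
ee_pos: [595.2, -209.2, 45.3]
eef_rot: [-180.0, 0.0, -0.9]
wrist_force: [-1.2, 1.2, 5.6]
finger_gap: 45.8
gripper_force: 25.0
```

```bash
python3 st.py
```

```text
yaw [-1.7997e+02  4.0000e-02 -8.5000e-01] z 45.26952672345735 F [-1.18  1.22  5.57] M [0.414 0.274 0.342] gap 45.8166004421641 [-26.  37.  57.  99. -35.  63. -48.] 18.875
```

The torque jumped from −0.09 to +0.48 N m between yaw 15° and 7°, and the last 8° slipped, so the nut has bottomed. I'll check the groove against the view from when I gripped it.

```bash
cat > gr.py <<'E'
from h import *
import sys
s=readout.observe();im=capture('wrist');np.save(sys.argv[1]+'.npy',im)
a=np.load('w5.npy')[170:320,200:350];b=im[170:320,200:350]
c=cv2.resize(np.hstack([a,b]),None,fx=2.6,fy=2.6,interpolation=cv2.INTER_CUBIC)
cv2.imwrite(f'pics/{sys.argv[1]}.png',c[:,:,::-1]);print(s['eef_rot'])
E
python3 gr.py w6
```

```text
[-1.79972486e+02  3.73695557e-02 -8.53758780e-01]
```

View pics/w6.png

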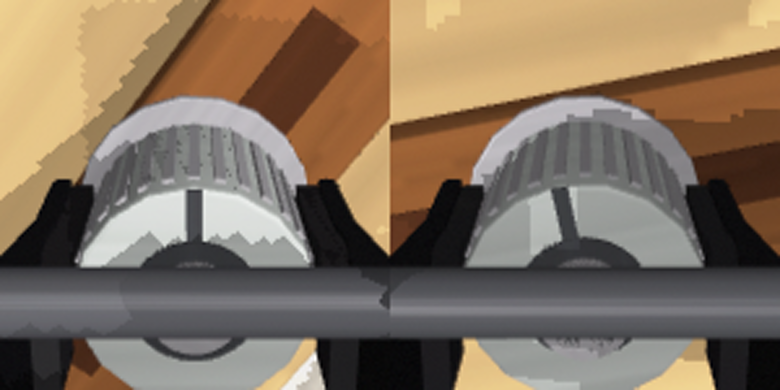

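The groove was vertical in the image at grip. It now leans left, running (562,188)–(573,245) in the right half, so the gripper slipped a little at the stop.

```bash
cat > ga.py <<'E'
from h import *
import sys
p=camera_params('wrist')
def groove(f,yaw,z,tz):
    # dark groove pixels on the light nut top face, ray-cast to the top plane
    g=cv2.cvtColor(np.load(f),cv2.COLOR_RGB2GRAY).astype(int)
    s={'ee_pos':[0,0,tz],'eef_rot':[180,0,yaw]}
    P=[]
    for v in range(245,262):
        row=g[v,250:300]; m=row.copy(); lo=row.min(); ref=np.median(row)
        k=np.arange(250,300); w=np.clip((ref-25)-row,0,None)*(abs(k-(250+row.argmin()))<5)
        if w.sum()>20: P.append(onz(p,((w*k).sum()/w.sum(),v),z,s)[:2])
    P=np.array(P); d=np.linalg.svd(P-P.mean(0))[2][0]; d*=np.sign(d@[np.cos(np.radians(yaw)),np.sin(np.radians(yaw))])
    return len(P),np.degrees(np.arctan2(d[1],d[0])).round(1),P[[0,-1]].round(1).tolist()
if __name__=='__main__':
    print(groove('w5.npy',136.97,81.8,48.1)); print(groove('w6.npy',-0.85,79,45.3))
    s={'ee_pos':[0,0,45.3],'eef_rot':[180,0,-.85]}
    q=lambda x,y:onz(p,(200+(x-390)/2.6,170+y/2.6),79,s)
    a,b=q(562,190),q(573,245);d=a-b;print(a,b,np.degrees(np.arctan2(d[1],d[0])))
E
python3 ga.py
```

```text
(17, np.float64(137.0), [[-14.9, 14.3], [-8.9, 8.7]])
(17, np.float64(12.9), [[20.7, 3.7], [12.5, 1.3]])
[21.7  3.3 79. ] [10.8  1.5 79. ] 9.377060694304353
```

apply_moves([
  [0.9,[0,0,0.0002],[0,0,8]],
  [0.9,[0,0,0.0004],[0,0,18]],
  [0.9,[0,0,0.0006],[0,0,28]],
  [0.9,[0,0,0.0008],[0,0,38]],
  [0.9,[0,0,0.0011],[0,0,48]],
  [0.9,[0,0,0.0013],[0,0,58]],
  [0.9,[0,0,0.0015],[0,0,68]],
  [0.9,[0,0,0.0017],[0,0,78]],
  [0.9,[0,0,0.0019],[0,0,86]],
  [0.9,[0,0,0.002],[0,0,90]],
  [0.9,[0,0,0.002],[0,0,90]],
  [0.9,[0,0,0.002],[0,0,90]],
])

```text
time: 20.42
ee_pos: [595.8, -209.8, 47.3]
eef_rot: [179.9, 0.0, 88.9]
wrist_force: [4.0, -1.7, 0.8]
finger_gap: 45.3
gripper_force: 25.0
```

```bash
python3 st.py; python3 gr.py w7; python3 -c "
from ga import *
print(groove('w7.npy',89.1,81,47.3))"
```

```text
yaw [1.7995e+02 5.0000e-02 8.8930e+01] z 47.27115594615992 F [ 3.99 -1.67  0.84] M [-0.582 -0.951  0.064] gap 45.30222056537479 [-13.  29.  37.  99. -20.  59.  30.] 20.425
[1.79947438e+02 4.58444915e-02 8.89268563e+01]
(17, np.float64(105.4), [[-3.9, 20.6], [-0.2, 12.3]])
```

View pics/w7.png

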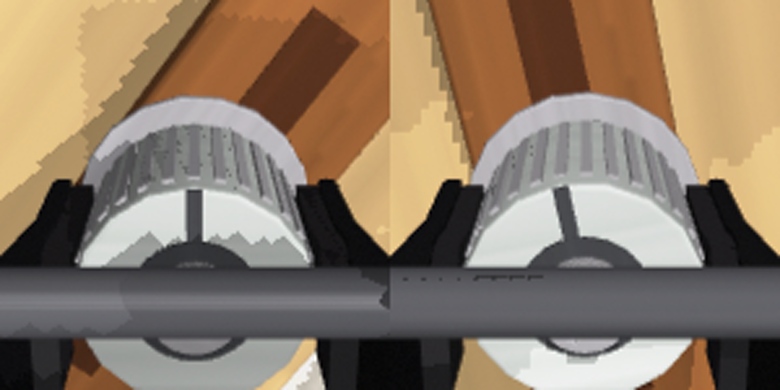

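The groove sits the same way relative to the gripper, so the nut turned back with it by about 90°. I'll hand in the job.

```bash
python3 -c "
from rig import r
print(r.close_job())"
```

```text
the job is handed in; nothing more can be done
None
```

The job is handed in at about 20 s: both offcuts are in the scrap bin, and the nut was screwed down to its stop and backed off about 90° (measured from its groove), with the gripper still holding it; the result of the judging was not shown.

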